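# Switch on the microscope's lower lamp

### The arm

A 6-joint arm with a two-finger parallel gripper is mounted at the origin on the work surface. World frame = base frame: x ahead of the robot, y to its left, z up, the work surface at z = 0. Lengths are in m, angles in degrees, forces in N, time in s.
With the tool pointing down it reaches from about 0.375 to 0.9 m from the base axis. Payload 3.1 kg.
Tool frame: the origin (TCP) lies between the finger pads; the fingertips stand 11 mm ahead of it and the grasp point (between the pads) lies 8 mm behind it; z points along the fingers, y is the line along which they close (so a half turn about z gives the same grasp; the last joint's range is limited). The gripper opens to 87 mm and grips with 3 to 60 N. Pads are 19 mm wide; open, the fingers measure 117 mm over their backs; the gripper's body (75 mm by 190 mm) begins 51 mm behind the grasp point.
Start: joints at [62.768, 30.224, 82.088, -0, 67.689, -10.227], TCP at [0.183, 0.598, 0.234] pointing down, gripper open.
Joint ranges: [-176.69, 176.69], [-43.24, 126.21], [12.49, 139.97], [-82, 262], [0, 151.66], [-163.58, 163.58]. Speed limits (degrees/s): [159.86, 159.86, 180, 180, 180, 180].

### API

Orientations are given as a 3x3 rotation matrix whose columns are the frame's x, y, z axes.
In Python, from rig import bot gives the robot as it stands.
- The arm moves only by the tool apply_moves, never from a script. Its argument "steps" is a list that holds one entry, the list of rows, each a list of 7 numbers: the shift along the tool's x, y, z in cm, then the turn, a rotation vector about the tool's x, y, z in degrees, then the gripper command: -1 is shut, 1 is fully open, values between are in proportion. In form: [[[dx, dy, dz, rx, ry, rz, jaw], ...]]. A call has 1 to 20 rows; each row is the pose to reach, as a shift and turn from the pose commanded when the call began, along the tool's axes at that moment; what a row does not reach only later rows make up. A row lasts 1/8 s, in which the tool goes at most 62.5 mm and 10.7 degrees, less where a joint would pass 70% of its speed; a pose out of reach is approached as far as the arm can. A call with a gripper value outside its range is refused whole. The fingers move at their own pace and stop on an object; the grip force is fixed at half the most. Time passes only in rows, so rows that repeat a pose let the fingers close. It gives the time, the measured TCP pose, the force, the opening and the grip force at its end, in the units of the state.
- bot.read_state(): the state, without advancing time (a new reading comes with each control period).
- bot.capture(name): name is "scene" or "top" or "wrist"; returns the picture (480x640x3 uint8, blue, green, red); there is no depth.
- bot.camera_model(name): a dict with "intrinsics" (3x3 intrinsics, pixels), "R" (3x3) and "t" (3): a world point X has camera coordinates R X + t. Camera axes: x right, y down, z forward; pixel columns grow to the right and rows downward; lengths in m; the calibration is good to about 2 mm. A picture is of the moment at which its call begins: read the wrist's pose just before it. camera_model takes no time and is no camera call; for the wrist camera it gives the pose at the moment of the call.
- bot.hand_in(): hands the job in; it is judged then, once.
The state is a dict: "time_s": time; "joint_positions": joint angles; "qvel": joint speeds; "tau": joint torques, N m; "position": TCP position; "tcp_rot": TCP orientation; "force": force on the tool from outside, world axes, zero at the start; "moment": the same for the moment, N m; "opening": opening from 0.0 (shut) to 1.0 (fully open); "grasp_force": force on a finger pad.
Only numpy, scipy, OpenCV 4.12 (cv2) and the standard library are available. Lean on these libraries where they do the work, as an engineer would, in place of code of your own. Each camera call takes 0.05 s, during which the arm holds its last target. There are 200 camera calls.

### The job

The leaf in the Petri dish also needs light from below: switch on the stereo microscope's lower lamp by pressing the green rocker switch on its base over to its on side (the outer half, marked with a white bar), lightly, with the fingertips only, then draw the hand clear. Leave the red switch and both dials as they are set, and do not move, pick up or knock the dish on the stage, the vial, the slide box or the forceps, nor let any other part of the arm bump the microscope.

Things in the scene. Friction and masses are not known exactly. Their poses are not given: they have to be found in the camera images.
- microscope: Pale grey stereo microscope, fixed. Origin: centre of its base's underside; x from its front (eyepieces) to its pillar, y to the left, z up. Base 300 x 300 mm, top at 55 mm. Head, barrel, focusing block and knobs (z 168-345 mm), pillar and eyepieces (front end x = -110, z = 400) all stand within |y| < 65 mm. The controls are a row along the base's right edge (y = -122 mm), nothing above them.
- lower_switch (a joint): Tilt of the green rocker, lower lamp: 0 off, 0.36 rad on. Pivot at the microscope's x -112, y -122 mm, along its x. 22 mm (x) by 30 mm (y). Inner half: white ring (off). Outer (right edge) half: white bar (on). Stiff: about 4 N near the outer end tips it, it stays where left. Outer end 11 mm above the base when off, 6 mm when on; bezel 2 mm. Its rubber seat gives 1 mm per 8 N.
- lower_on (a point): The place to press on the green rocker: on the top face of its outer half at the white bar, 12 mm from the pivot (3 mm from the outer end); it moves with the rocker, about 66 mm above the bench when off, 61 mm when on.
- upper_switch (a joint): Tilt of the red rocker, upper lamp, the same kind of switch, at the microscope's x = -50, y = -122 mm; it starts on (0.36 rad) and must stay so.
- upper_on (a point): The same point on the red rocker, on the top face of its outer half.
- lower_dial (a joint): Angle (rad, 0 to 4.7) of the lower lamp's brightness dial, a black knob 23 mm across and 14 mm high on the base at the microscope's x = 18, y = -122 mm; starts anywhere.
- upper_dial (a joint): Angle (rad, 0 to 4.7) of the upper lamp's brightness dial, the same knob at the microscope's x = 75, y = -122 mm.
- dish: Covered clear Petri dish with a green leaf in it, 91 mm across, 16 mm high, loose on the glass stage plate (2 mm above the base). Origin: centre of its underside.
- vial: Small brown glass sample vial with black cap, 28 mm across, 52 mm high, standing loose on the bench to the right of the microscope. Origin: centre of its underside.
- slide_box: Blue box for glass slides, 86 x 59 x 34 mm, loose on the bench to the right of the microscope. Origin: centre of its underside.
- forceps: Steel forceps, 125 mm long, 15 mm wide, 10 mm high, lying loose on the bench to the right of the microscope. Origin: on the bench under their middle; x points to the closed end.

How it is judged:
By the outcome, as a careful person would: the job done as asked, in the order asked, and still so for the second after the job is handed in, with the robot touching nothing.
It also fails if it takes over 35 s, if anything falls off the work surface, if the arm or the gripper's body presses on something with over 40 N, if the wrist force passes 120 N, or if a joint passes its speed limit or range.

## Working session

There is one attempt and no reset: what is moved stays moved. The work goes in short steps, Python scripts to look and compute and a tool call to move; the robot and the scene stay as the last step left them, time stands still between calls to the robot, and variables do not carry over. Pictures are saved under pics/ and viewed, at most 10 in all, crops included, and the job is handed in when it is done.

Besides the shell and the picture viewer there is one more tool, called after "Request:" in YAML: its name, and indented under it one key for each argument. apply_moves: Moves the arm, as the interface text tells. Its arguments: {"type":"object","properties":{"steps":{"type":"array","items":{"type":"array","items":{"type":"array","items":{"type":"number"}}}}},"required":["steps"]}

```bash
mkdir -p pics; python3 - <<'E'
from rig import bot
import cv2,numpy as np
s=bot.read_state();print(s['time_s'],s['position'],np.round(s['tcp_rot'],3).tolist(),s['opening'])
for n in("scene","top"):
    c=bot.camera_model(n);print(n,np.round(c['intrinsics'],1).tolist(),np.round(-c['R'].T@c['t'],3),np.round(c['R'],3).tolist())
    cv2.imwrite(f"pics/{n}0.png",bot.capture(n))
E
```

```text
0.0 [0.1824371  0.59705603 0.23256964] [[-0.956, 0.292, -0.001], [0.292, 0.956, -0.002], [0.0, -0.002, -1.0]] 1.002101780123329
scene [[484.7, 0.0, 320.2], [0.0, 484.7, 235.6], [0.0, 0.0, 1.0]] [ 1.189 -0.062  0.545] [[0.119, 0.993, -0.011], [0.625, -0.084, -0.776], [-0.771, 0.085, -0.631]]
top [[615.3, 0.0, 310.1], [0.0, 615.3, 240.8], [0.0, 0.0, 1.0]] [ 0.54  -0.004  1.07 ] [[-0.019, -1.0, -0.015], [-0.997, 0.02, -0.076], [0.077, 0.013, -0.997]]
```

View pics/top0.png

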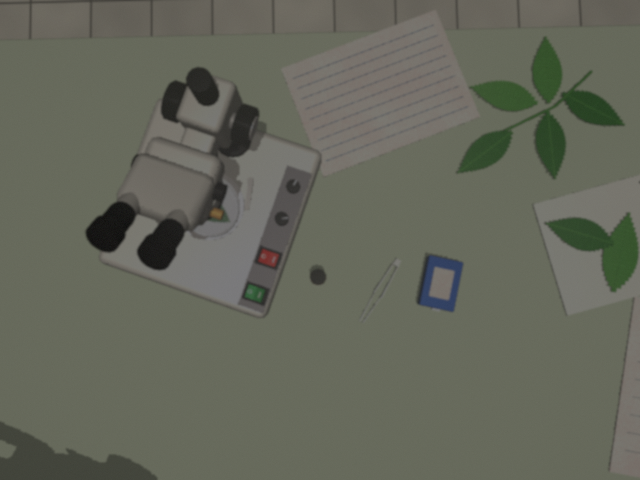

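View pics/scene0.png

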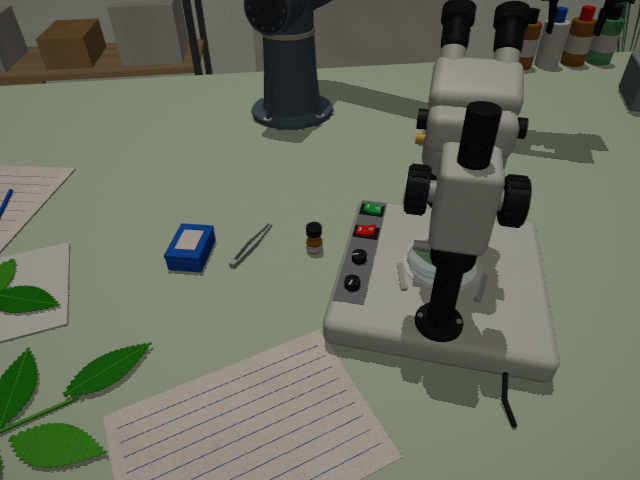

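The top view shows the green rocker at about (255,293), red at (268,258), the dials at (282,219) and (293,187), and the vial at (318,276). The scene view confirms the layout, with the green rocker nearest the robot at (373,209).

```bash
cat >h.py <<'E'
from rig import bot
import cv2,numpy as np
def ray(c,uv,z):
    K,R,t=np.array(c['intrinsics']),np.array(c['R']),np.array(c['t'])
    o=-R.T@t; d=R.T@np.linalg.solve(K,[uv[0],uv[1],1.]); return o+d*(z-o[2])/d[2]
def blob(img,col,roi=None):
    h=cv2.cvtColor(img,cv2.COLOR_BGR2HSV)
    m=cv2.inRange(h,(50,120,40),(80,255,255)) if col=='g' else cv2.inRange(h,(0,150,60),(6,255,255))|cv2.inRange(h,(174,150,60),(180,255,255))
    if roi is not None:
        k=np.zeros_like(m);x0,y0,x1,y1=roi;k[y0:y1,x0:x1]=1;m*=k
    m=cv2.morphologyEx(m,cv2.MORPH_CLOSE,np.ones((7,7)))
    c=max(cv2.findContours(m,0,2)[0],key=cv2.contourArea)
    return cv2.minAreaRect(c)
E
python3 - <<'E'
from h import *
P={}
for n,rg,rr in(("top",(238,275,275,310),(250,240,290,275)),("scene",(355,195,390,222),(345,218,385,245))):
    im=cv2.imread(f"pics/{n}0.png");c=bot.camera_model(n)
    for k,r in(('g',rg),('r',rr)):
        b=blob(im,k,r);P[n,k]=ray(c,b[0],.064);print(n,k,b,P[n,k].round(4))
c=bot.camera_model("top")
for uv in((282,219),(293,187)):print(ray(c,uv,.069).round(4))
for uv in((318,276),):print('vial',ray(c,uv,.052).round(4))
d=P['top','r']-P['top','g'];print(np.linalg.norm(d),np.degrees(np.arctan2(d[1],d[0])))
a=ray(c,(293,187),.069)-P['top','g'];print(np.linalg.norm(a[:2]),np.degrees(np.arctan2(a[1],a[0])))
E
```

```text
Traceback (most recent call last):
  File "h.py", line 12, in blob
    c=max(cv2.findContours(m,0,2)[0],key=cv2.contourArea)
ValueError: max() iterable argument is empty
```

```bash
sed -i 's/(50,120,40),(80,/(45,90,30),(90,/; s/(0,150,60),(6,/(0,110,40),(8,/; s/(174,150,60)/(172,110,40)/' h.py
cat >m.py <<'E'
from h import *
P={}
for n,rg,rr in(("top",(238,275,275,310),(250,240,290,275)),("scene",(355,195,390,222),(345,218,385,245))):
    im=cv2.imread(f"pics/{n}0.png");c=bot.camera_model(n)
    for k,r in(('g',rg),('r',rr)):
        b=blob(im,k,r);P[n,k]=ray(c,b[0],.064);print(n,k,b,P[n,k].round(4))
c=bot.camera_model("top")
for uv in((282,219),(293,187)):print(ray(c,uv,.069).round(4))
for uv in((318,276),):print('vial',ray(c,uv,.052).round(4))
d=P['top','r']-P['top','g'];print(np.linalg.norm(d),np.degrees(np.arctan2(d[1],d[0])))
a=ray(c,(293,187),.069)-P['top','g'];print(np.linalg.norm(a[:2]),np.degrees(np.arctan2(a[1],a[0])))
E
python3 m.py
```

```text
top g ((254.3793182373047, 293.0517578125), (16.71257972717285, 13.184368133544922), 21.801410675048828) [0.5333 0.102  0.064 ]
top r ((268.20001220703125, 257.4000244140625), (17.708751678466797, 13.914020538330078), 18.43494987487793) [0.5911 0.0786 0.064 ]
scene g ((372.0660400390625, 208.0188751220703), (17.994230270385742, 10.714122772216797), 15.945395469665527) [0.54   0.0986 0.064 ]
scene r ((365.0, 230.5), (11.0, 20.0), 90.0) [0.5983 0.0752 0.064 ]
[0.6534 0.0547 0.069 ]
[0.7059 0.0359 0.069 ]
vial [ 0.5594 -0.0024  0.052 ]
0.06234143544137598 -22.00277618309601
0.18482979193804142 -20.96290608024766
```

```bash
cat >>h.py <<'E'
from scipy.spatial.transform import Rotation as Ro
yaw=np.radians(-21.3);ex=np.array([np.cos(yaw),np.sin(yaw),0]);ey=np.array([-np.sin(yaw),np.cos(yaw),0])
T=np.radians(20);n=np.cos(T)*np.array([0,0,1])-np.sin(T)*ey
Rt=np.column_stack([np.cross(ex,-n),ex,-n])
def rel(p,R=Rt,p0=None):
    s=bot.read_state();R0=np.array(s['tcp_rot']);p0=np.array(s['position']) if p0 is None else p0
    return (R0.T@(np.array(p)-p0)*100).round(2),np.degrees(Ro.from_matrix(R0.T@R).as_rotvec()).round(1)
E
python3 -c "
from h import *
print(Rt.round(3).tolist())
g=np.array([.5367,.1003,.066])
for p in [(.22,.36,.235),(.3,.3,.235),(.36,.22,.235),(.42,.10,.235),g-.012*ey+(.13+.011)*n]: print(np.round(p,3),*rel(p))"
```

```text
[[0.341, 0.932, 0.124], [0.876, -0.363, 0.319], [0.342, 0.0, -0.94]]
[0.22  0.36  0.235] [-10.52 -21.58  -0.19] [-16.5  15.3  93.2]
[0.3   0.3   0.235] [-19.93 -24.97  -0.19] [-16.5  15.3  93.2]
[0.36  0.22  0.235] [-28.01 -30.87  -0.18] [-16.5  15.3  93.2]
[0.42  0.1   0.235] [-37.25 -40.59  -0.17] [-16.5  15.3  93.2]
[0.515 0.044 0.198] [-47.95 -43.15   3.48] [-16.5  15.3  93.2]
```

Request:
apply_moves:
  steps:
    - [[-3, -6, 0, 0, 0, 0, -1], [-6, -12, 0, 0, 0, 0, -1], [-9, -18, 0, 0, 0, 10, -1], [-10.5, -21.6, 0, -1, 1, 20, -1], [-14, -23, 0, -3, 3, 30, -1], [-17, -24, 0, -5, 5, 40, -1], [-20, -25, 0, -7, 7, 50, -1], [-24, -28, 0, -9, 9, 60, -1], [-28, -31, 0, -11, 11, 70, -1], [-31, -34, 0, -13, 13, 80, -1], [-34, -37, 0, -16.5, 15.3, 90, -1], [-37.3, -40.6, 0, -16.5, 15.3, 93.2, -1], [-41, -41.5, 0, -16.5, 15.3, 93.2, -1], [-44.5, -42.3, 1, -16.5, 15.3, 93.2, -1], [-46.5, -43, 1.5, -16.5, 15.3, 93.2, -1], [-46.5, -43, 1.5, -16.5, 15.3, 93.2, -1], [-46.5, -43, 1.5, -16.5, 15.3, 93.2, -1], [-46.5, -43, 1.5, -16.5, 15.3, 93.2, -1]]

```text
time_s: 2.35
position: [0.5003, 0.0515, 0.2187]
tcp_rot: [[0.34, 0.932, 0.123], [0.876, -0.362, 0.32], [0.343, -0.001, -0.939]]
force: [0.1, -0.1, 0.1]
opening: 0.005
grasp_force: 0.0
```

```bash
python3 - <<'E'
from h import *
s=bot.read_state();print(s['time_s'],s['position'],np.round(s['tcp_rot'],3).tolist(),s['force'],s['joint_positions'])
w=bot.camera_model('wrist');i=bot.capture('wrist');cv2.imwrite('pics/w1.png',i)
np.savez('w1.npz',**w)
E
```

```text
2.35 [0.5003252  0.05150679 0.21874654] [[0.34, 0.932, 0.123], [0.876, -0.362, 0.32], [0.343, -0.001, -0.939]] [ 0.06598916 -0.09774154  0.10657289] [-19.05098359  20.92871076 106.36049264  24.86965707  54.64240697
 -12.73061934]
```

View pics/w1.png

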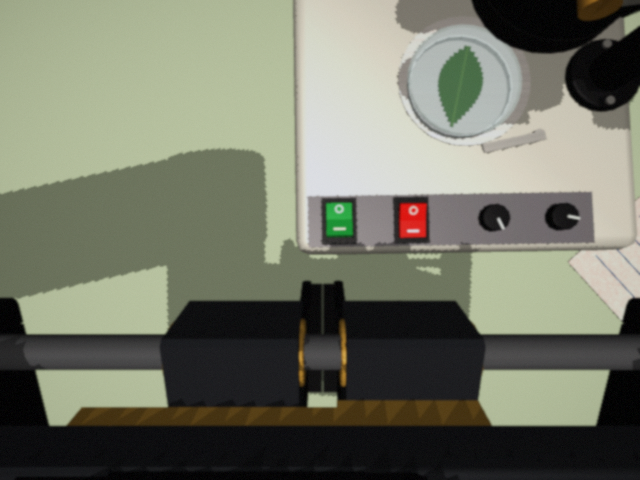

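The wrist view shows the green rocker with its ring at (339,209) and its bar at (340,229), and the red rocker at (413,219). The closed fingertips are at about (323,300), and nothing is in the way.

```bash
python3 - <<'E'
from h import *
w=np.load('w1.npz');im=cv2.imread('pics/w1.png')
b=blob(im,'g',(322,195,358,245));r=blob(im,'r',(392,195,435,245))
G=ray(w,b[0],.066);Rr=ray(w,r[0],.066)
print(b,r,G.round(4),Rr.round(4));d=Rr-G;print(np.linalg.norm(d),np.degrees(np.arctan2(d[1],d[0])))
h=cv2.cvtColor(im,cv2.COLOR_BGR2HSV);m=cv2.inRange(h,(0,0,120),(180,110,255));k=np.zeros_like(m);k[222:236,328:351]=255
ys,xs=np.nonzero(m&k);B=ray(w,(xs.mean(),ys.mean()),.066);print(xs.mean(),ys.mean(),len(xs),'bar',B.round(4),'bar from G mic',(B-G)@ex,(B-G)@ey)
box=cv2.boxPoints(b);print('corners mic mm',[(((ray(w,q,.066)-G)@ex*1e3).round(1),((ray(w,q,.066)-G)@ey*1e3).round(1)) for q in box])
s=bot.read_state();tip=np.array(s['position'])+.011*np.array(s['tcp_rot'])[:,2]
K,R,t=w['intrinsics'],w['R'],w['t'];q=K@(R@tip+t);print('tip px',q[:2]/q[2])
c=G-.012*ey
print('hover1',*rel(c+(.02+.011)*n),'contact',*rel(c+.011*n))
E
```

```text
((339.0, 219.5), (35.0, 28.0), 90.0) ((412.5, 220.0), (36.0, 29.0), 90.0) [0.5345 0.0977 0.066 ] [0.5911 0.0752 0.066 ]
0.061000223042591575 -21.69626809104142
339.0 228.44 50 bar [0.5317 0.0908 0.066 ] bar from G mic -1.691901627921871e-05 -0.007443481848280875
corners mic mm [(np.float64(-11.6), np.float64(14.6)), (np.float64(11.7), np.float64(14.6)), (np.float64(11.6), np.float64(-14.6)), (np.float64(-11.6), np.float64(-14.6))]
tip px [320.22784114 300.40633149]
hover1 [-1.16  1.48 12.75] [-0.  -0.1  0.1] contact [-1.16  1.48 14.75] [-0.  -0.1  0.1]
```

Request:
apply_moves:
  steps:
    - [[-0.6, 0.8, 3, 0, 0, 0, -1], [-1.16, 1.48, 6, 0, 0, 0, -1], [-1.16, 1.48, 9, 0, 0, 0, -1], [-1.16, 1.48, 11, 0, 0, 0, -1], [-1.16, 1.48, 12.7, 0, 0, 0, -1], [-1.16, 1.48, 12.7, 0, 0, 0, -1], [-1.16, 1.48, 12.7, 0, 0, 0, -1], [-1.16, 1.48, 12.7, 0, 0, 0, -1]]

```text
time_s: 3.4
position: [0.5278, 0.0753, 0.0961]
tcp_rot: [[0.34, 0.932, 0.126], [0.875, -0.363, 0.319], [0.343, 0.002, -0.939]]
force: [-0.8, 0.9, 0.4]
opening: 0.004
grasp_force: 0.0
```

```bash
python3 - <<'E'
from h import *
s=bot.read_state();print(s['time_s'],s['position'],s['force'])
G=np.array([.5345,.0977,.066]);tip=np.array(s['position'])+.011*np.array(s['tcp_rot'])[:,2]
print('tip',tip,'mic from pivot',(tip-G)@ex,(tip-G)@ey,'contact',*rel(G-.012*ey+.011*n))
i=bot.capture('wrist');cv2.imwrite('pics/w2.png',i)
E
```

```text
3.4 [0.52781977 0.07525786 0.09608987] [-0.7684825   0.87996493  0.40244874]
tip [0.52920873 0.07877012 0.08575861] mic from pivot 0.0019464741960532647 -0.019558868017799408 contact [ 0.03 -0.2   2.11] [ 0.1 -0.1  0.1]
```

View pics/w2.png

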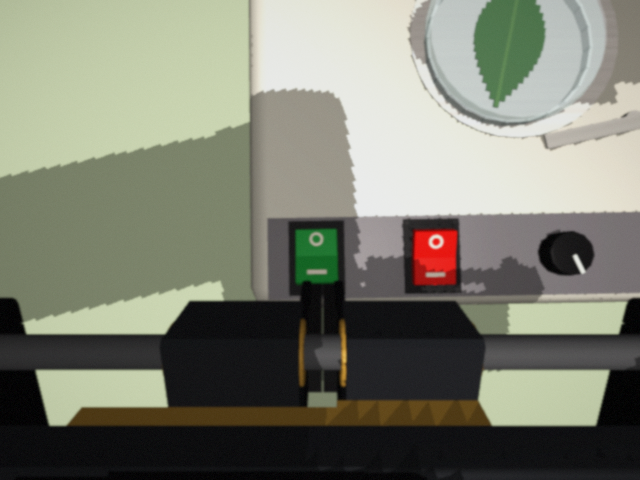

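The fingertips (323,285) sit just outside the green bar (317,272), about 2 mm to the right, as computed. Next I lower slowly onto it.

Request:
apply_moves:
  steps:
    - [[0, -0.2, 1.0, 0, 0, 0, -1], [0, -0.2, 1.7, 0, 0, 0, -1], [0, -0.2, 2.0, 0, 0, 0, -1], [0, -0.2, 2.1, 0, 0, 0, -1], [0, -0.2, 2.2, 0, 0, 0, -1], [0, -0.2, 2.3, 0, 0, 0, -1], [0, -0.2, 2.3, 0, 0, 0, -1], [0, -0.2, 2.3, 0, 0, 0, -1]]

```text
time_s: 4.45
position: [0.5278, 0.0831, 0.0743]
tcp_rot: [[0.34, 0.932, 0.124], [0.876, -0.362, 0.319], [0.343, 0.0, -0.939]]
force: [-3.7, -5.0, 7.5]
opening: 0.002
grasp_force: 4.8
```

Request:
apply_moves:
  steps:
    - [[0, 0, 0.1, 0, 0, 0, -1], [0, 0, 0.2, 0, 0, 0, -1], [0, 0, 0.2, 0, 0, 0, -1], [0, 0, 0.2, 0, 0, 0, -1]]

```text
time_s: 4.95
position: [0.5276, 0.0825, 0.0724]
tcp_rot: [[0.339, 0.932, 0.124], [0.877, -0.361, 0.317], [0.341, 0.001, -0.94]]
force: [-8.1, -10.1, 11.7]
opening: 0.006
grasp_force: 7.4
```

```bash
python3 - <<'E'
from h import *
i=bot.capture('wrist');cv2.imwrite('pics/w3.png',i[180:330,220:480].repeat(3,0).repeat(3,1))
E
```

```text
(no output)
```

View pics/w3.png

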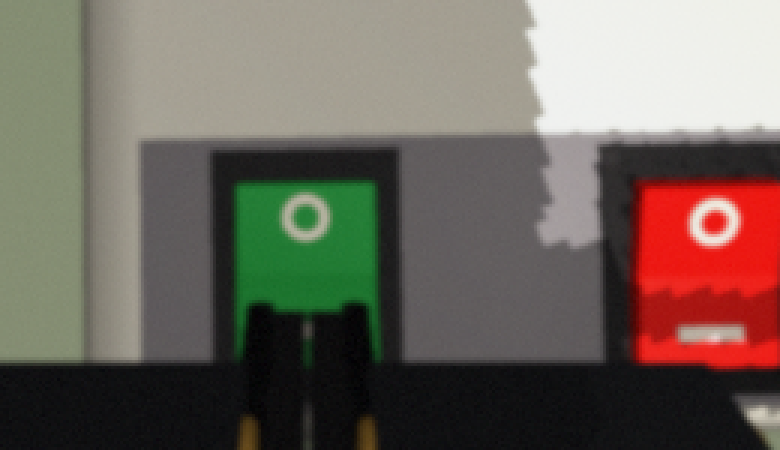

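The ring half is rising, and the fingertips cover the bar half at crop (307,330). The force has a sideways part, which looks like friction, so I will press on slightly outward and straight down.

Request:
apply_moves:
  steps:
    - [[-0.08, 0, 0.0, 0, 0, 0, -1], [-0.1, 0, 0.1, 0, 0, 0, -1], [-0.1, 0, 0.1, 0, 0, 0, -1]]

```text
time_s: 5.38
position: [0.5272, 0.0816, 0.0708]
tcp_rot: [[0.339, 0.932, 0.124], [0.877, -0.361, 0.316], [0.34, 0.002, -0.941]]
force: [-8.0, -11.9, 9.9]
opening: 0.003
grasp_force: 6.7
```

Request:
apply_moves:
  steps:
    - [[-0.1, 0, -0.2, 0, 0, 0, -1], [-0.2, 0, -1, 0, 0, 0, -1], [-0.3, 0, -2.5, 0, 0, 0, -1], [-0.3, 0, -4, 0, 0, 0, -1], [-0.3, 0, -4, 0, 0, 0, -1], [-0.3, 0, -4, 0, 0, 0, -1]]

```text
time_s: 6.12
position: [0.5224, 0.0683, 0.1073]
tcp_rot: [[0.341, 0.932, 0.125], [0.875, -0.363, 0.32], [0.343, 0.001, -0.939]]
force: [0.2, -0.6, -0.4]
opening: 0.003
grasp_force: 0.0
```

```bash
python3 - <<'E'
from h import *
s=bot.read_state();print(s['time_s'],s['position'],s['force'])
i=bot.capture('wrist');cv2.imwrite('pics/w4.png',i[170:320,250:510].repeat(3,0).repeat(3,1));np.savez('w4.npz',**bot.camera_model('wrist'));cv2.imwrite('pics/w4f.png',i)
E
```

```text
6.125 [0.52244392 0.06830679 0.1073123 ] [ 0.2344764  -0.64654269 -0.40970788]
```

View pics/w4.png

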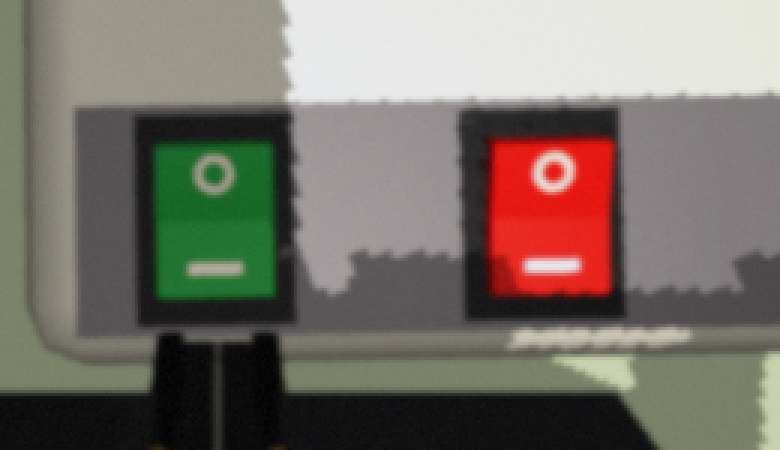

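In this crop the green rocker at (214,220) looks much like the red one at (553,217), with ring and bar at the same spacing. To be sure, I'll compare before and after from both cameras.

```bash
python3 - <<'E'
from h import *
i=bot.capture('scene');cv2.imwrite('pics/s4.png',i)
a=cv2.imread('pics/scene0.png');f=lambda im,x,y,w,h,k:cv2.resize(im[y:y+h,x:x+w],(400,300),interpolation=cv2.INTER_CUBIC)
w2,w4=cv2.imread('pics/w2.png'),cv2.imread('pics/w4f.png')
cv2.imwrite('pics/cmp.png',np.vstack([np.hstack([f(a,340,195,60,45,1),f(i,340,195,60,45,1)]),np.hstack([f(w2,280,190,200,150,1),f(w4,280,170,200,150,1)])]))
for im,nm in((w2,'w2'),(w4,'w4')):
    h=cv2.cvtColor(im,cv2.COLOR_BGR2HSV)
    for k,cx in(('g',318 if nm=='w2' else 321),('r',435 if nm=='w2' else 434)):
        print(nm,k,[int(v) for v in im[195:300,cx+14 if k=='r' else cx-13].max(1)])
E
```

```text
w2 g [157, 157, 154, 156, 157, 156, 159, 157, 158, 156, 156, 156, 159, 157, 158, 158, 158, 157, 157, 158, 156, 148, 130, 104, 88, 75, 51, 31, 24, 25, 27, 25, 26, 41, 72, 98, 110, 112, 112, 113, 114, 117, 115, 115, 115, 115, 114, 116, 116, 115, 115, 114, 119, 115, 117, 117, 118, 115, 118, 117, 113, 106, 99, 102, 98, 99, 101, 98, 100, 98, 100, 100, 100, 100, 101, 103, 104, 106, 103, 102, 103, 100, 101, 100, 92, 68, 39, 11, 3, 7, 11, 6, 10, 9, 6, 8, 8, 6, 7, 10, 10, 10, 4, 8, 7]
w2 r [234, 234, 235, 234, 235, 235, 235, 235, 234, 235, 235, 235, 233, 235, 234, 234, 233, 229, 211, 180, 156, 140, 122, 86, 54, 40, 39, 38, 35, 37, 38, 38, 47, 72, 106, 154, 199, 226, 232, 232, 232, 232, 232, 232, 232, 232, 232, 231, 231, 232, 232, 232, 232, 232, 231, 231, 231, 231, 232, 231, 231, 231, 233, 234, 234, 234, 234, 234, 234, 234, 234, 234, 234, 233, 227, 206, 176, 161, 162, 158, 159, 159, 160, 159, 160, 161, 158, 154, 139, 98, 59, 43, 40, 37, 40, 41, 43, 50, 65, 80, 92, 106, 122, 125, 113]
w4 g [156, 155, 158, 156, 157, 156, 154, 154, 152, 140, 114, 93, 76, 51, 34, 26, 24, 25, 24, 26, 26, 33, 51, 76
[... 169 characters left out ...]
, 115, 119, 117, 115, 116, 117, 116, 116, 117, 115, 116, 115, 116, 116, 114, 103, 82, 48, 28, 22, 26, 25, 25, 27, 32, 53, 67, 57, 32, 9, 9, 5, 4, 9, 9, 10, 6, 6, 5, 7, 9, 11, 8, 5, 4, 7, 5]
w4 r [233, 232, 233, 233, 233, 227, 203, 171, 147, 136, 113, 74, 45, 37, 37, 35, 36, 38, 41, 55, 88, 144, 194, 223, 230, 231, 231, 231, 232, 231, 231, 231, 230, 231, 231, 230, 231, 230, 230, 230, 231, 230, 231, 230, 231, 229, 230, 231, 232, 232, 232, 232, 232, 232, 233, 233, 233, 233, 233, 233, 233, 233, 232, 233, 232, 233, 232, 233, 232, 232, 231, 224, 187, 112, 42, 22, 19, 25, 21, 28, 40, 59, 77, 90, 115, 157, 186, 194, 187, 171, 146, 121, 115, 154, 193, 207, 212, 211, 210, 201, 181, 163, 143, 130, 116]
```

View pics/cmp.png

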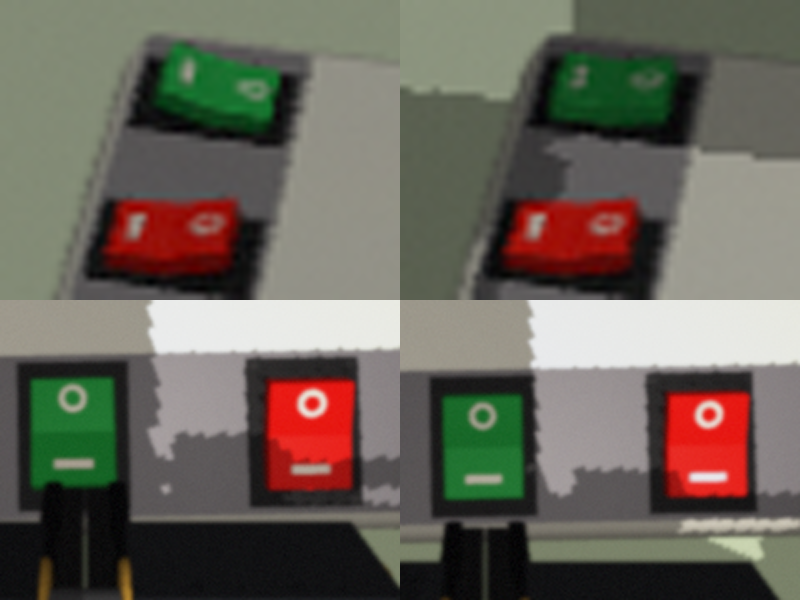

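The after pictures show the green rocker tipped. The shading of its halves has flipped, and in the scene view it lies almost level like the red one, but perhaps 80 % over (bar to ring +3 px against −3 px for red). I'll press once more, more upright and straight down.

```bash
python3 - <<'E'
from h import *
T=np.radians(10);n=np.cos(T)*np.array([0,0,1])-np.sin(T)*ey
R=np.column_stack([np.cross(ex,-n),ex,-n])
G=np.array([.5345,.0977,0])
for z in(.075,.065,.062,.061,.060,.0595,.059):
    print(z,*rel(G-.0135*ey+[0,0,z]+.011*n,R))
E
```

```text
0.075 [0.81 0.09 2.53] [ -0.  -10.1   0. ]
0.065 [0.47 0.09 3.47] [ -0.  -10.1   0. ]
0.062 [0.36 0.09 3.75] [ -0.  -10.1   0. ]
0.061 [0.33 0.09 3.85] [ -0.  -10.1   0. ]
0.06 [0.3  0.09 3.94] [ -0.  -10.1   0. ]
0.0595 [0.28 0.09 3.99] [ -0.  -10.1   0. ]
0.059 [0.26 0.09 4.04] [ -0.  -10.1   0. ]
```

Request:
apply_moves:
  steps:
    - [[0, 0, 0, 0, -5, 0, -1], [0.4, 0.05, 1, 0, -10.1, 0, -1], [0.81, 0.09, 2.2, 0, -10.1, 0, -1], [0.81, 0.09, 2.53, 0, -10.1, 0, -1], [0.47, 0.09, 3.4, 0, -10.1, 0, -1], [0.36, 0.09, 3.75, 0, -10.1, 0, -1], [0.33, 0.09, 3.85, 0, -10.1, 0, -1], [0.3, 0.09, 3.94, 0, -10.1, 0, -1], [0.3, 0.09, 3.94, 0, -10.1, 0, -1]]

```text
time_s: 7.35
position: [0.5285, 0.0825, 0.0713]
tcp_rot: [[0.357, 0.932, 0.062], [0.918, -0.362, 0.161], [0.172, -0.0, -0.985]]
force: [-2.4, -3.6, 3.9]
opening: 0.006
grasp_force: 2.6
```

Request:
apply_moves:
  steps:
    - [[-0.04, 0, 0.05, 0, 0, 0, -1], [-0.07, 0, 0.12, 0, 0, 0, -1], [-0.07, 0, 0.15, 0, 0, 0, -1], [-0.07, 0, 0.15, 0, 0, 0, -1]]

```text
time_s: 7.85
position: [0.5285, 0.0824, 0.0704]
tcp_rot: [[0.357, 0.932, 0.063], [0.918, -0.362, 0.161], [0.173, 0.0, -0.985]]
force: [-3.5, -4.9, 10.0]
opening: 0.009
grasp_force: 5.4
```

The stiffness is now about 7 N/mm, which is the rubber seat, so the rocker is at its stop. I'll draw clear and check.

Request:
apply_moves:
  steps:
    - [[0, 0, -0.5, 0, 0, 0, -1], [0, 0, -2, 0, 0, 0, -1], [-1, 0, -5, 0, 0, 0, -1], [-3, 0, -9, 0, 0, 0, -1], [-6, 0, -13, 0, 0, 0, -1], [-9, 0, -16, 0, 0, 0, -1], [-9, 0, -16, 0, 0, 0, -1], [-9, 0, -16, 0, 0, 0, -1], [-9, 0, -16, 0, 0, 0, -1]]

```text
time_s: 8.98
position: [0.4864, -0.0245, 0.2108]
tcp_rot: [[0.356, 0.932, 0.061], [0.918, -0.362, 0.162], [0.173, -0.002, -0.985]]
force: [-0.7, 0.5, -0.3]
opening: 0.007
grasp_force: 0.0
```

```bash
python3 - <<'E'
from h import *
s=bot.read_state();print(s['time_s'],s['position'],s['force'])
i=bot.capture('scene');a=cv2.imread('pics/scene0.png')
f=lambda im,x,y,w,h:cv2.resize(im[y:y+h,x:x+w],(400,300),interpolation=cv2.INTER_CUBIC)
cv2.imwrite('pics/cmp2.png',np.vstack([np.hstack([f(i,340,195,60,45),f(cv2.imread('pics/s4.png'),340,195,60,45)]),np.hstack([f(a,160,130,400,300),f(i,160,130,400,300)])]))
E
```

```text
8.975 [ 0.48635082 -0.02454385  0.21075145] [-0.72425073  0.53171186 -0.27235708]
```

View pics/cmp2.png

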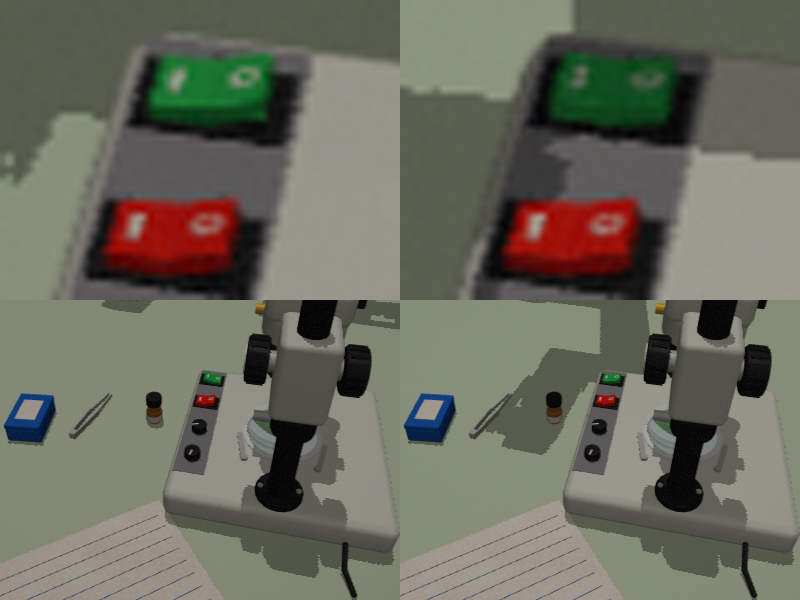

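The green rocker now tilts like the red one (bar (177,80), ring (245,74)). The red switch, the dials, the dish, the vial, the box and the forceps look unchanged, and the hand is clear.

```bash
python3 -c "
from rig import bot
print(bot.hand_in())"
```

```text
the job is handed in; nothing more can be done
None
```

The green lower-lamp switch is pressed to its on side (it took a second, straighter press to seat it fully), the hand is clear, the other items look unmoved in the final picture, and the job was handed in at about 9 s of the allowed 35 s.

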